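Clamp a carton square in the swing-plate jig

ROBOT

A 6-joint arm with a two-finger parallel gripper is mounted at the origin on a cart in front of the work surface, level with it; the furniture and walls round the work are solid. World frame = base frame: x ahead of the robot, y to its left, z up, the work surface at z = 0. Lengths are in mm, angles in rad, forces in N, time in s.
With the tool pointing down it reaches from about 250 to 775 mm from the base axis. Payload 8.9 kg.
Tool frame: the origin (TCP) lies at the very end of the fingers, on their centre line; the grasp point (between the pads) lies 19 mm behind it; y points along the fingers, z is the direction in which the jaws open and shut, and the axes are right-handed (so a half turn about y gives the same grasp; the last joint's range is limited). The gripper opens to 85 mm and grips with 20 to 120 N. Pads are 22 mm wide; open, the fingers measure 114 mm over their backs; the gripper's body (76 mm by 85 mm) begins 54 mm behind the grasp point. The pads swing forward as they close: fully open they stand 13 mm farther back than shut.
Start: joints at [-1.354, 0.291, -0.153, 1.127, 0, 1.431], TCP at [182.88, -492.116, 231.305] pointing down, gripper open.
Joint ranges: [-2.52, 2.52], [-0.91, 1.74], [-1.3, 1.37], [-1.96, 2.02], [-1.52, 1.47], [-3.14, 3.14]. Speed limits (rad/s): [2.22, 2.22, 2.79, 3.14, 3.14, 3.14].

INTERFACE

Orientations are given as a 3x3 rotation matrix whose columns are the frame's x, y, z axes.
In Python, from bench import state, camera, sign_off gives the robot as it stands.
- The arm moves only by the tool play_rows, never from a script. Its argument "rows" is a list of rows, each a list of 6 numbers: the shift along the tool's x, y, z in mm, then the turn, a rotation vector about the tool's x, y, z in degrees. A call has 1 to 5 rows; each row shifts and turns the commanded pose from where the row before left it, along the tool's axes as they then stand; what a row does not reach is not made up. A row lasts 1/12 s, in which the tool goes at most 41.7 mm and 7.16 degrees, less where a joint would pass 70% of its speed; a pose out of reach is approached as far as the arm can. A call is refused whole if a number of a shift passes 41.7 or a number of a turn 7.16, either way. A call with a gripper value outside its range is refused whole. "hand" is the opening, from 0 (shut) to 1 (fully open), set as the call begins (left out, the last holds). The fingers move at their own pace and stop on an object; "grip_force" is the grip in N (left out, the last holds). Time passes only in rows, so rows that do not move let the fingers close. It gives the time, the measured TCP pose, the force and the opening at its end, in the units of the state.
- state(): the state, without advancing time (a new reading comes with each control period).
- camera(name): name is "scene" or "top" or "wrist"; returns a dict with "frame" (384x512x3 uint8, red, green, blue), "depth" (384x512 float32, mm along the optical axis (not along the pixel's ray), 0 where there is no reading), "mtx" (3x3 intrinsics, pixels), "R" (3x3) and "t" (3): a world point X has camera coordinates R X + t. Camera axes: x right, y down, z forward; pixel columns grow to the right and rows downward; lengths in mm; the calibration is good to about 2 mm. A picture is of the moment at which its call begins.
- sign_off(): hands the job in, once; it reports no verdict.
The state is a dict: "time_s": time; "joints": joint angles; "joint_velocities": joint speeds; "joint_torque": joint torques, N m; "eef_pos": TCP position; "tcp_rot": TCP orientation; "force": force on the tool from outside, world axes, zero at the start; "moment": the same for the moment, N m; "grip_width": finger opening in mm.
Only numpy, scipy, OpenCV 4.12 (cv2) and the standard library are available. Lean on these libraries where they do the work, as an engineer would, in place of code of your own. Each camera call takes 0.05 s, during which the arm holds its last target.

TASK

Stand the loose oblong brown carton upright on the board of the squaring jig, between the open swing plate and the fence, long side along the fence and near its middle, and let go of it. Then slowly push the plate near its free corner so that it pivots on its pin and its rubber pad carries the carton flush against the fence; feel for the contact, as the pad screw's setting is not known, and lean on the corner with about 7 newtons for a full second to seat the carton without crushing it. Back off so that plate and carton stay there, and leave the other things alone.

Things in the scene. Friction and masses are not known exactly. Their poses are not given: they have to be found in the camera images.
- jig: squaring jig fixed to the bench. Origin: on the pivot pin's axis, at bench level; x points from the pin square to the fence, y along the fence, z up. Grey board 8 mm thick, x -58 to +118 mm, y -230 to +40 mm. Aluminium fence: bar 16 mm thick, its face at x = 89 mm, y -180 to -40 mm, its top 20 mm above the bench
- fence_face (a point): middle of the fence's face (the side that looks to the plate), 14 mm above the bench; axes as the jig's: x points into the fence, y along it
- swing_plate (a joint): plate angle, rad: 0 = parallel to the fence; positive = open, free end swung towards the robot. Starts 0.38 to 0.5. With the carton flush it stops somewhere from 0.00 to 0.18, as the pad screw is set; empty it goes on to -0.06. Drag 0.12 N m, no spring, stays where left. Pad, carton and fence are hard: once all touch, the force rises steeply
- plate_pin (a point): the plate's pivot bolt, on its centre line, 15.5 mm above the bench. Axes as swing_corner's. The plate is a flat aluminium bar 40 mm wide, 232 mm long, 9.5 to 21.5 mm above the bench; its free end is 210 mm from the pin. A pad screw crosses it 110 mm from the pin, half-way up; its round rubber pad stands 6 to 24 mm out of the face to the fence (not measured, differs each time)
- swing_corner (a point): push point: on the swing plate's outer edge (away from the fence, nearest the robot), 20 mm short of its free corner, 190 mm along the plate from the pin and 20 mm off its centre line, half-way up (15.5 mm above the bench). Axes turn with the plate: x is the push direction, square to the edge into the plate; y along the plate to the pin
- carton_center (a point): centre (half-way up) of the oblong brown cardboard carton to clamp, 95 mm long (its x) x 62 mm wide (its y) x 48 mm high, 0.08 to 0.17 kg, lying on the bench to the right of the jig
- white_carton: bystander: white cube-like carton 62 x 62 x 58 mm; origin under its centre
- stamp: bystander: date stamp with an upright handle, 30 x 52 x 80 mm; origin under its centre
- mouse: bystander: black computer mouse 108 x 62 x 36 mm; origin under its centre
There are look-alikes about, which are no part of the job. There is more than one size of the part that bears carton_center; the job needs the larger.

How it is judged:
By the outcome, as a careful person would: the job done as asked, in the order asked, and still so for the second after the job is handed in, with the robot touching nothing.
It also fails if it takes over 67 s, if anything falls off the work surface, if the arm or the gripper's body presses on something with over 40 N, if the wrist force passes 120 N, or if a joint passes its speed limit or range.

## Working session

There is one attempt and no reset: what is moved stays moved. The work goes in short steps, Python scripts to look and compute and a tool call to move; the robot and the scene stay as the last step left them, time stands still between calls to the robot, and variables do not carry over. Pictures are saved under pics/ and viewed, and the job is handed in when it is done.

Besides the shell and the picture viewer there is one more tool, called after ">>>" as a command line: name --pt "numbers of a row" for each row, then --argument value for the rest. play_rows: Moves the arm, as the interface text tells. Its arguments: {"type":"object","properties":{"rows":{"type":"array","items":{"type":"array","items":{"type":"number"}}},"hand":{"type":"number"},"grip_force":{"type":"number"}},"required":["rows"]}

```bash
ls; mkdir -p pics; python3 - <<'E'
from bench import state,camera
import cv2,numpy as np
for n in ("scene","top"):
    c=camera(n); cv2.imwrite(f"pics/{n}0.png",c["frame"][:,:,::-1]); np.savez(f"pics/{n}0.npz",**c)
    print(n,c["mtx"].tolist(),c["R"].round(3).tolist(),c["t"].round(1))
s=state();print(s["time_s"],s["tcp_rot"],s["grip_width"],s["force"])
E
```

```text
pics
scene [[370.82621804660255, 0.0, 252.1893788850502], [0.0, 370.82621804660255, 182.57330580427055], [0.0, 0.0, 1.0]] [[0.845, -0.535, -0.012], [-0.417, -0.644, -0.642], [0.336, 0.547, -0.767]] [-595.3  202.9  870.1]
top [[426.25637133356355, 0.0, 255.6899203686865], [0.0, 426.25637133356355, 196.2603555093265], [0.0, 0.0, 1.0]] [[0.022, -1.0, 0.003], [-0.996, -0.022, -0.085], [0.085, -0.001, -0.996]] [-145.3  614.3 1432.5]
0.1 [[-9.37381448e-01 -2.33455373e-04  3.48304415e-01]
 [-3.48304442e-01  1.17144855e-03 -9.37380735e-01]
 [-1.89184131e-04 -9.99999287e-01 -1.17940768e-03]] 85.07194581415843 [-1.01730369  0.23836954 -0.77906823]
```

View pics/scene0.png

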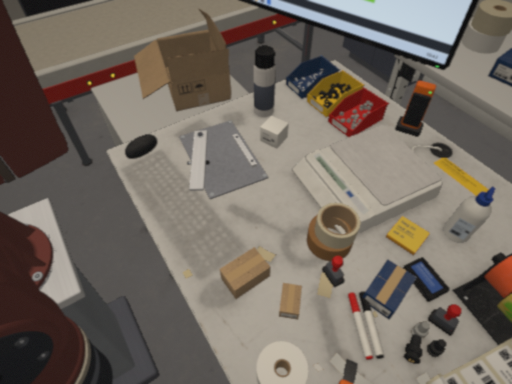

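View pics/top0.png

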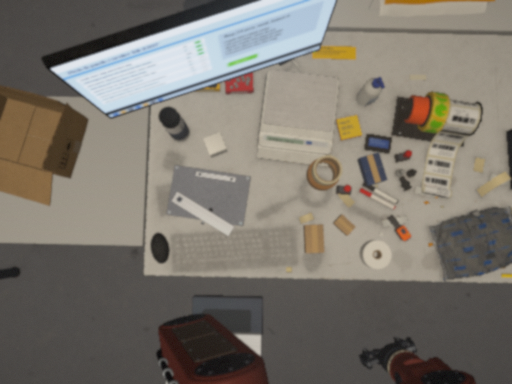

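```bash
python3 - <<'E'
import cv2,numpy as np
a=cv2.imread("pics/top0.png");b=cv2.imread("pics/scene0.png")
x=cv2.resize(a[120:280,140:380],None,fx=3.3,fy=3.3,interpolation=cv2.INTER_CUBIC)
y=cv2.resize(b[100:330,110:350],None,fx=2.6,fy=2.6,interpolation=cv2.INTER_CUBIC)
cv2.imwrite("pics/top0c.png",x);cv2.imwrite("pics/scene0c.png",y)
E
```

```text
(no output)
```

View pics/top0c.png

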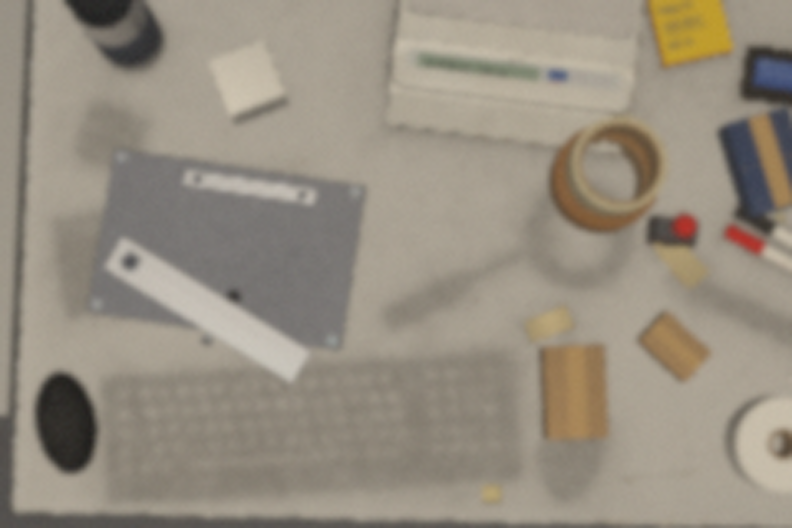

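View pics/scene0c.png

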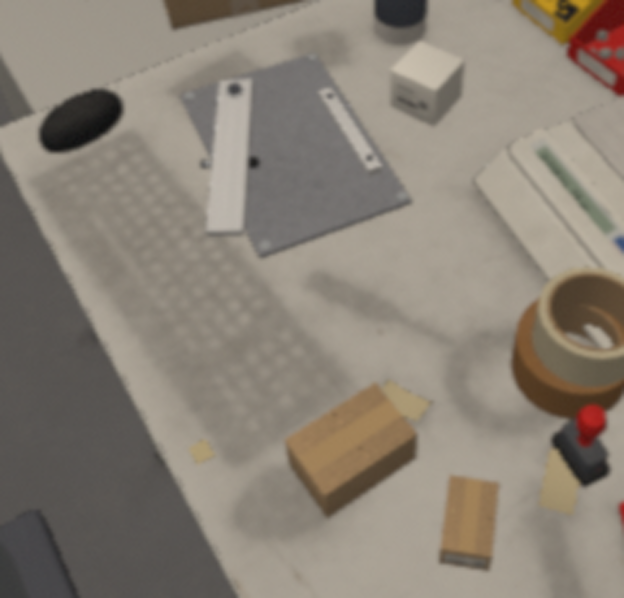

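```bash
cat > h.py <<'E'
import numpy as np,cv2
def ray(c,u,v,z):
    R=np.array(c["R"]);t=np.array(c["t"]);K=np.array(c["mtx"])
    C=-R.T@t; d=R.T@np.linalg.inv(K)@np.array([u,v,1.]); return C+d*(z-C[2])/d[2]
def dep(c,u,v):
    d=float(c["depth"][int(round(v)),int(round(u))]); R=np.array(c["R"]);t=np.array(c["t"]);K=np.array(c["mtx"])
    return R.T@(np.linalg.inv(K)@np.array([u,v,1.])*d-t)
def proj(c,X):
    q=(np.array(c["R"])@np.atleast_2d(X).T).T+np.array(c["t"]); q=q@np.array(c["mtx"]).T; return q[:,:2]/q[:,2:]
def cloud(c):
    h,w=c["depth"].shape; u,v=np.meshgrid(np.arange(w),np.arange(h)); d=c["depth"].astype(float)
    p=np.stack([u*d,v*d,d],-1)@np.linalg.inv(c["mtx"]).T
    return (p-c["t"])@np.array(c["R"])
def rectfit(P,z0,z1,x0,x1,y0,y1):
    m=(P[...,2]>z0)&(P[...,2]<z1)&(P[...,0]>x0)&(P[...,0]<x1)&(P[...,1]>y0)&(P[...,1]<y1)
    q=P[m]; return q,cv2.minAreaRect(q[:,:2].astype(np.float32))
E
python3 - <<'E'
from h import *
a=dict(np.load("pics/top0.npz"));b=dict(np.load("pics/scene0.npz"))
T=lambda u,v:(u/3.3+140,v/3.3+120)
S=lambda u,v:(u/2.6+110,v/2.6+100)
for n,p,q,z in [("corn++",(118,150),(312,57),8),("corn+-",(365,185),(410,202),8),("corn--",(342,348),(260,255),8),("corn-+",(92,310),(180,96),8),("pin",(130,261),(234,89),22),
 ("plate end far",(310,350),(245,232),21.5),("plate end near",(294,382),(207,230),21.5),("fence screwL",(195,178),(326,94),20),("screwR",(307,196),(371,157),20)]:
    print(n,ray(a,*T(*p),z).round(0),ray(b,*S(*q),z).round(0))
for c in (a,b):
    P=cloud(c)
    for n,u,v in [("key",(240,430),(150,210)),("cart",(575,390),(350,440)),("small",(675,345),(470,510)),("stamp",(685,225),(592,420)),("bench",(440,300),(330,330)),("plate",(215,310),(230,150)),("board",(280,260),(300,150)),("mouse",(66,420),(80,120))]:
        print(n,dep(c,*(T(*u) if c is a else S(*v))).round(0))
    q,r=rectfit(P,35,65,150,420,-400,-150);print(r,len(q),q[:,2].mean())
E
```

```text
corn++ [720. 149.   8.] [713. 146.   8.]
corn+- [ 689. -113.    8.] [ 684. -114.    8.]
corn-- [517. -92.   8.] [515. -90.   8.]
corn-+ [551. 170.   8.] [547. 171.   8.]
pin [602. 130.  22.] [601. 133.  22.]
plate end far [514. -60.  22.] [512. -65.  22.]
plate end near [481. -44.  22.] [480. -42.  21.]
fence screwL [691.  65.  20.] [688.  68.  20.]
screwR [674. -52.  20.] [678. -45.  20.]
key [429.  12.   1.]
cart [ 479. -331.   47.]
small [ 527. -435.   33.]
stamp [ 646. -435.   80.]
bench [ 570. -194.   -1.]
plate [553.  40.  20.]
board [608. -25.   4.]
mouse [437. 186.  38.]
((0.0, 0.0), (0.0, 0.0), 0.0) 0 nan
key [446.  33.   2.]
cart [ 475. -333.   47.]
small [ 528. -432.   31.]
stamp [ 643. -438.   77.]
bench [ 531. -203.    0.]
plate [551.  44.  25.]
board [623.  16.   9.]
mouse [429. 174.  30.]
((0.0, 0.0), (0.0, 0.0), 0.0) 0 nan<stdin>:12: RuntimeWarning: Mean of empty slice.
  ret = ret.dtype.type(ret / rcount)
```

```bash
cat >> h.py <<'E'
from bench import state,camera
def todo(p,jaw=None):
    s=state();R=np.array(s["tcp_rot"]);print("t",s["time_s"],"pos",np.round(s["eef_pos"],1),"F",np.round(s["force"],1),"w",round(s["grip_width"],1))
    print("tool shift",(R.T@(np.array(p)-s["eef_pos"])).round(1))
    z=R[:,2]; print("jaw yaw",np.degrees(np.arctan2(z[1],z[0])).round(2),"tilt",R[2].round(4))
    if jaw is not None:
        d=(jaw-np.degrees(np.arctan2(z[1],z[0]))+90)%180-90; print("turn about tool y",round(-d,2))
def snap(n,f):
    c=camera(n);cv2.imwrite(f"pics/{f}.png",c["frame"][:,:,::-1]);np.savez(f"pics/{f}.npz",**c);return c
E
python3 - <<'E'
from h import *
todo([430,-332,260],-90)
c=snap("wrist","w0");R=np.array(c["R"]);print((-R.T@c["t"]).round(1),R.round(2))
a=dict(np.load("pics/top0.npz"));b=dict(np.load("pics/scene0.npz"))
for c in (a,b):
    q,r=rectfit(cloud(c),38,58,380,560,-400,-270);print(r,len(q))
E
```

```text
t 0.1 pos [ 182.8 -491.7  230.8] F [-1.   0.2 -0.8] w 85.1
tool shift [-287.4  -29.1  -63.7]
jaw yaw -69.62 tilt [-2.0e-04 -1.0e+00 -1.2e-03]
turn about tool y 20.38
[ 258.9 -463.8  372.6] [[ 0.35 -0.94 -0.  ]
 [-0.89 -0.33  0.32]
 [-0.3  -0.11 -0.95]]
((477.2624206542969, -330.4955749511719), (93.74022674560547, 63.10472869873047), 2.9783871173858643) 524
((477.2309265136719, -330.3818664550781), (95.64933776855469, 62.98765563964844), 3.276772975921631) 1200
```

View pics/w0.png

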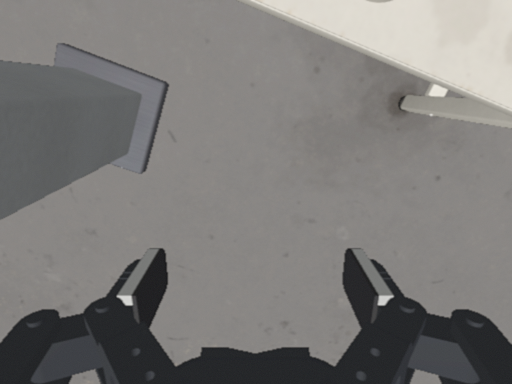

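```bash
python3 - <<'E'
from h import *
todo([477,-330.4,180],-86.9)
E
```

```text
t 0.15 pos [ 182.8 -491.8  230.9] F [-0.3 -0.  -0.1] w 85.6
tool shift [-332.    51.   -48.8]
jaw yaw -69.61 tilt [-1.e-04 -1.e+00 -9.e-04]
turn about tool y 17.29
```

>>> play_rows --pt "0 0 0 0 5.75 0" --pt "0 0 0 0 5.75 0" --pt "0 0 0 0 5.8 0" --hand 1

```text
time_s: 0.4
eef_pos: [182.8, -491.9, 231.0]
tcp_rot: [[-0.999, -0.0, 0.049], [-0.049, 0.001, -0.999], [0.0, -1.0, -0.001]]
force: [-0.0, 0.8, 0.2]
grip_width: 85.4
```

```bash
python3 - <<'E'
from h import *
todo([477,-330.4,180],-86.9)
E
```

```text
t 0.4 pos [ 182.8 -491.9  231. ] F [-0.   0.8  0.2] w 85.4
tool shift [-301.7   51.1 -146.9]
jaw yaw -87.19 tilt [ 1.e-04 -1.e+00 -6.e-04]
turn about tool y -0.29
```

>>> play_rows --pt "-30 0 -15 0 0 0" --pt "-30 0 -15 0 0 0" --pt "-30 0 -15 0 0 0" --pt "-30 0 -15 0 0 0" --pt "-30 0 -15 0 0 0"

```text
time_s: 0.82
eef_pos: [329.7, -408.1, 231.2]
tcp_rot: [[-0.999, -0.0, 0.053], [-0.053, 0.0, -0.999], [0.0, -1.0, -0.0]]
force: [-0.5, -0.7, -0.3]
grip_width: 85.4
```

>>> play_rows --pt "-30 0 -15 0 0 0" --pt "-30 10 -15 0 0 0" --pt "-30 15 -15 0 0 0" --pt "-30 15 -15 0 0 0" --pt "-30 10 -12 0 0 0"

```text
time_s: 1.23
eef_pos: [475.3, -327.3, 179.9]
tcp_rot: [[-0.999, -0.001, 0.054], [-0.054, 0.001, -0.999], [0.001, -1.0, -0.001]]
force: [0.3, -0.4, -0.5]
grip_width: 85.8
```

```bash
python3 - <<'E'
from h import *
c=snap("wrist","w1")
todo([477,-330.4,180],-86.9)
q,r=rectfit(cloud(c),38,58,380,560,-400,-270);print(r,len(q),q[:,2].mean())
E
```

```text
t 1.2833 pos [ 479.3 -324.8  178.2] F [ 1.3  4.7 -0.9] w 85.8
tool shift [ 2.6 -1.9  5.5]
jaw yaw -86.74 tilt [-4.0e-04 -1.0e+00 -3.4e-03]
turn about tool y 0.16
((478.2342529296875, -330.5065002441406), (95.03379821777344, 62.071720123291016), 3.0719780921936035) 6577 47.216029705532065
```

View pics/w1.png

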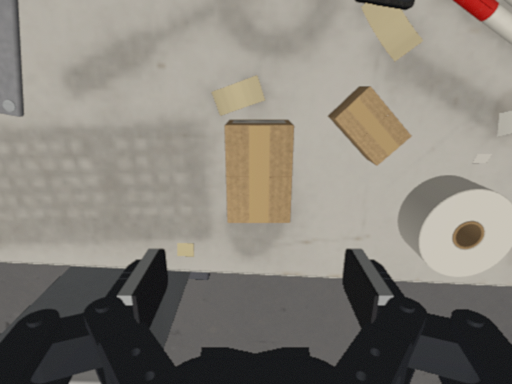

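```bash
python3 - <<'E'
from h import *
todo([478,-330.5,18],-86.93)
E
```

```text
t 1.2833 pos [ 479.3 -324.8  178.2] F [ 1.3  4.7 -0.9] w 85.8
tool shift [  1.6 160.1   6.2]
jaw yaw -86.74 tilt [-4.0e-04 -1.0e+00 -3.4e-03]
turn about tool y 0.19
```

>>> play_rows --pt "1.5 0 5.5 0 0 0" --pt "0 0 0 0 0 0"

```text
time_s: 1.45
eef_pos: [473.4, -334.9, 180.8]
tcp_rot: [[-0.998, -0.001, 0.055], [-0.055, 0.0, -0.998], [0.001, -1.0, -0.0]]
force: [-0.8, 0.2, -0.0]
grip_width: 85.3
```

```bash
python3 - <<'E'
from h import *
todo([478,-330.5,18],-86.93)
E
```

```text
t 1.45 pos [ 473.4 -334.9  180.8] F [-0.8  0.2 -0. ] w 85.3
tool shift [ -5.  162.8  -4.1]
jaw yaw -86.85 tilt [ 1.e-03 -1.e+00 -2.e-04]
turn about tool y 0.08
```

>>> play_rows --pt "-5 35 -4 0 0 0" --pt "0 35 0 0 0 0" --pt "0 30 0 0 0 0" --pt "0 0 0 0 0 0" --pt "0 0 0 0 0 0"

```text
time_s: 1.87
eef_pos: [476.6, -330.6, 81.1]
tcp_rot: [[-0.999, -0.002, 0.052], [-0.052, 0.002, -0.999], [0.002, -1.0, -0.002]]
force: [-0.4, -0.1, 0.4]
grip_width: 85.3
```

```bash
python3 - <<'E'
from h import *
todo([478,-330.5,18],-86.93)
E
```

```text
t 1.8667 pos [ 476.6 -330.6   81.1] F [-0.4 -0.1  0.4] w 85.3
tool shift [-1.5 63.1  0.1]
jaw yaw -87.0 tilt [ 0.002  -1.     -0.0018]
turn about tool y -0.07
```

>>> play_rows --pt "-1.5 22 0 0 0 0" --pt "0 21 0 0 0 0" --pt "0 20 0 0 0 0" --pt "0 0 0 0 0 0" --pt "0 0 0 0 0 0"

```text
time_s: 2.28
eef_pos: [479.9, -331.3, 20.0]
tcp_rot: [[-0.999, 0.001, 0.053], [-0.053, -0.001, -0.999], [-0.001, -1.0, 0.001]]
force: [0.5, -0.4, 1.2]
grip_width: 85.6
```

>>> play_rows --pt "0 0 0 0 0 0" --pt "0 0 0 0 0 0" --pt "0 0 0 0 0 0" --pt "0 0 0 0 0 0" --pt "0 0 0 0 0 0" --hand 0.5 --grip_force 25

```text
time_s: 2.7
eef_pos: [480.7, -331.6, 20.5]
tcp_rot: [[-0.999, 0.002, 0.054], [-0.054, -0.002, -0.999], [-0.002, -1.0, 0.003]]
force: [-0.9, -0.2, 8.8]
grip_width: 61.7
```

>>> play_rows --pt "0 0 0 0 0 0" --pt "0 0 0 0 0 0" --pt "0 0 0 0 0 0" --pt "0 0 0 0 0 0" --pt "0 0 0 0 0 0"

```text
time_s: 3.12
eef_pos: [480.7, -331.6, 20.6]
tcp_rot: [[-0.999, 0.002, 0.054], [-0.054, -0.002, -0.999], [-0.002, -1.0, 0.003]]
force: [-0.5, 0.6, 7.6]
grip_width: 61.7
```

```bash
python3 - <<'E'
from h import *
c=snap("wrist","w2")
todo([478,-330.5,18],-86.93)
E
```

```text
t 3.1667 pos [ 480.7 -331.6   20.5] F [-0.9  0.   8. ] w 61.7
tool shift [ 2.7  2.5 -1.2]
jaw yaw -86.92 tilt [-0.0023 -1.      0.0025]
turn about tool y 0.01
```

View pics/w2.png

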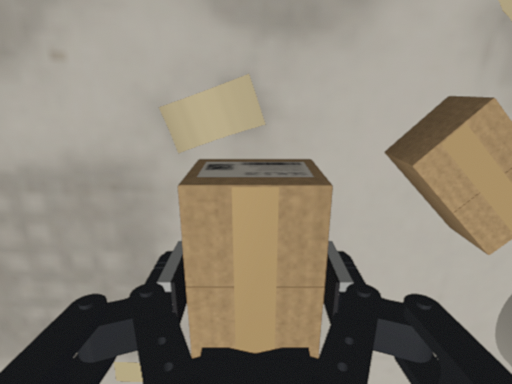

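>>> play_rows --pt "0 -8 0 0 0 0" --pt "0 -25 0 0 0 0" --pt "0 -35 0 0 0 0" --pt "0 -40 0 0 0 0" --pt "0 -40 0 0 0 0"

```text
time_s: 3.58
eef_pos: [479.2, -330.0, 169.0]
tcp_rot: [[-0.999, -0.0, 0.054], [-0.054, 0.0, -0.999], [0.0, -1.0, -0.0]]
force: [1.0, -1.7, 0.1]
grip_width: 61.8
```

>>> play_rows --pt "-12 0 -15 0 0 0" --pt "-22 0 -28 0 0 0" --pt "-22 0 -28 0 0 0" --pt "-22 0 -28 0 0 0" --pt "-22 0 -28 0 0 0"

```text
time_s: 4.0
eef_pos: [573.5, -196.9, 167.9]
tcp_rot: [[-0.999, 0.001, 0.053], [-0.053, -0.001, -0.999], [-0.001, -1.0, 0.001]]
force: [0.4, -0.3, -1.2]
grip_width: 61.4
```

>>> play_rows --pt "-22 0 -28 0 0 0" --pt "-18 0 -23 0 0 0" --pt "-11 0 -15 0 -3 0" --pt "0 0 0 0 -6 0" --pt "0 0 0 0 -7 0"

```text
time_s: 4.42
eef_pos: [620.7, -128.0, 167.5]
tcp_rot: [[-0.943, 0.001, 0.334], [-0.334, -0.0, -0.943], [-0.001, -1.0, 0.0]]
force: [-0.6, 0.3, -1.9]
grip_width: 61.3
```

>>> play_rows --pt "0 0 0 0 -7 0" --pt "0 0 0 0 -7 0" --pt "0 0 0 0 -7 0" --pt "0 0 0 0 -7 0" --pt "0 0 0 0 -7 0"

```text
time_s: 4.83
eef_pos: [620.1, -129.5, 167.6]
tcp_rot: [[-0.582, 0.001, 0.813], [-0.813, -0.0, -0.582], [-0.0, -1.0, 0.001]]
force: [-1.1, -0.0, -0.3]
grip_width: 61.4
```

>>> play_rows --pt "0 0 0 0 -7 0" --pt "0 0 0 0 -7 0" --pt "0 0 0 0 -7 0" --pt "0 0 0 0 -7 0" --pt "0 0 0 0 0 0"

```text
time_s: 5.25
eef_pos: [620.1, -129.6, 167.5]
tcp_rot: [[-0.132, 0.001, 0.991], [-0.991, -0.0, -0.132], [0.0, -1.0, 0.001]]
force: [-0.1, -0.1, -1.2]
grip_width: 61.7
```

>>> play_rows --pt "0 0 0 0 0 0" --pt "0 0 0 0 0 0" --pt "0 0 0 0 0 0"

```text
time_s: 5.5
eef_pos: [620.0, -129.5, 166.7]
tcp_rot: [[-0.141, 0.0, 0.99], [-0.99, -0.0, -0.141], [0.0, -1.0, 0.0]]
force: [0.3, 0.1, -1.9]
grip_width: 61.7
```

```bash
python3 - <<'E'
from h import *
c=snap("wrist","w3")
todo([633.6,16,60],-7.8)
E
```

```text
t 5.55 pos [ 620.  -129.6  166.6] F [-1.  -0.4 -1.1] w 61.7
tool shift [-146.   106.6   -6.9]
jaw yaw -8.04 tilt [ 0.e+00 -1.e+00  2.e-04]
turn about tool y -0.24
```

View pics/w3.png

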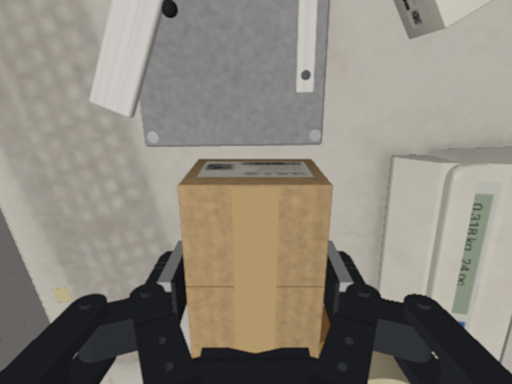

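```bash
python3 - <<'E'
import cv2
a=cv2.imread("pics/w3.png")
cv2.imwrite("pics/w3c.png",cv2.resize(a[0:160,80:340],None,fx=3,fy=3,interpolation=cv2.INTER_CUBIC))
E
```

```text
(no output)
```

View pics/w3c.png

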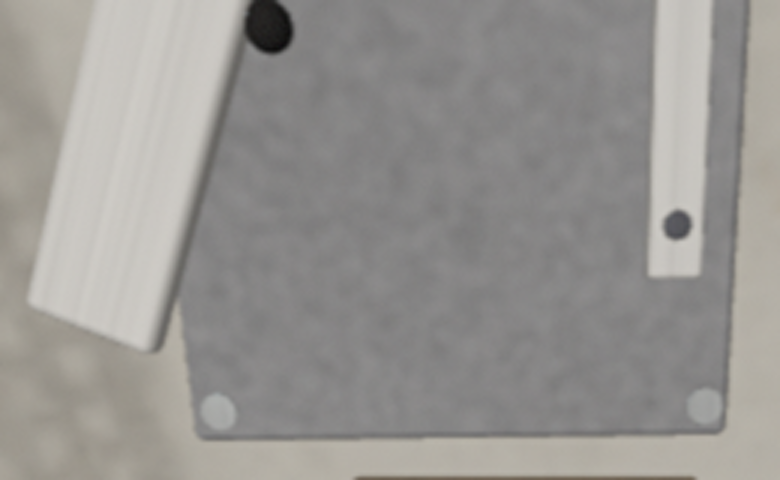

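```bash
python3 - <<'E'
from h import *
from scipy.optimize import least_squares
c=dict(np.load("pics/w3.npz"));T=lambda u,v:((u-1)/3+80,(v-1)/3)
P=lambda u,v,z:ray(c,*T(u,v),z)[:2]
obs=[(P(198,436,8),(-58,-230)),(P(723,432,8),(118,-230)),(P(648,276,20),(89,-180)),(P(701,276,20),(105,-180))]
fl=P(656,3,20);be=P(749,3,8)
a=dict(np.load("pics/top0.npz"));b=dict(np.load("pics/scene0.npz"))
for cc,f,pts in ((a,lambda u,v:(u/3.3+140,v/3.3+120),[(118,150),(92,310)]),(b,lambda u,v:(u/2.6+110,v/2.6+100),[(312,57),(180,96)])):
    for p,j in zip(pts,[(118,40),(-58,40)]): obs.append((ray(cc,*f(*p),8)[:2],j))
def W(p,j): 
    s,k=np.sin(p[2]),np.cos(p[2]);return np.array([p[0]+k*j[0]-s*j[1],p[1]+s*j[0]+k*j[1]])
def inv(p,w):
    s,k=np.sin(p[2]),np.cos(p[2]);d=w-p[:2];return np.array([k*d[0]+s*d[1],-s*d[0]+k*d[1]])
w=[1]*4+[.25]*4
f=lambda p:np.concatenate([(W(p,j)-o)*q for (o,j),q in zip(obs,w)]+[[inv(p,fl)[0]-89,inv(p,be)[0]-118]])
r=least_squares(f,[601,131,-.13],loss="soft_l1",f_scale=2.0);p=r.x;print(p,np.degrees(p[2]),f(p).round(1))
print("fence line jig",inv(p,fl),inv(p,be))
for n,q,z in [("outer",(27,301),21.5),("inner",(152,352),21.5),("outer top",(97,3),21.5),("pad",(293,25),15.5)]: 
    w_=P(*q,z);print(n,w_.round(1),inv(p,w_).round(1))
o=inv(p,P(27,301,21.5))-inv(p,P(97,3,21.5));print("plate angle",np.arctan2(-o[0],-o[1]))
print("target",W(p,(48,-110)),"swing corner: see later")
E
```

```text
[ 6.01410370e+02  1.31842336e+02 -1.27092366e-01] -7.281856186662446 [-2.7 -1.4  1.3 -0.8 -0.2  0.1  0.   0.3  0.8  1.9 -0.5  2.3  2.5  2.6
  0.4  1.9  0.4 -0.5]
fence line jig [  89.38290607 -108.84459215] [ 117.45576265 -106.43050287]
outer [482.1 -39. ] [ -96.6 -184.6]
inner [515.2 -58.8] [ -61.4 -200. ]
outer top [525.2  33.6] [ -63.1 -107.1]
pad [575.8  22.4] [ -11.5 -111.8]
plate angle 0.4080247805269531
target [635.08067735  16.64550267] swing corner: see later
```

```bash
cat >> h.py <<'E'
J=(601.41,131.84,-0.12709)
def W(j,z,p=J):
    s,k=np.sin(p[2]),np.cos(p[2]);return np.array([p[0]+k*j[0]-s*j[1],p[1]+s*j[0]+k*j[1],z])
def inv(w,p=J):
    s,k=np.sin(p[2]),np.cos(p[2]);d=np.array(w)[:2]-np.array(p[:2]);return np.array([k*d[0]+s*d[1],-s*d[0]+k*d[1]])
E
python3 - <<'E'
from h import *
c=dict(np.load("pics/w3.npz"))
s=state();q,r=rectfit(cloud(c),185,202,480,760,-250,-40);print(r,len(q),q[:,2].mean())
P=cloud(c);R=np.array(s["tcp_rot"]);print("carton in tool",(R.T@(np.array([*r[0],s["eef_pos"][2]])-s["eef_pos"])).round(1))
print(P[260,255],P[200,255])
todo(W((48,-108.5),60),-7.28)
E
```

```text
((619.9654541015625, -128.1879119873047), (88.38945007324219, 89.30239868164062), 81.72461700439453) 25861 193.28615014518653
carton in tool [-1.4 -0.  -0.2]
[ 621.53148771 -118.41714906  193.77303983] [625.34301823 -91.5560551  193.36764837]
t 5.55 pos [ 620.  -129.6  166.6] F [-1.  -0.4 -1.1] w 61.7
tool shift [-148.4  106.6   -5.6]
jaw yaw -8.04 tilt [ 0.e+00 -1.e+00  2.e-04]
turn about tool y -0.76
```

>>> play_rows --pt "-20 0 -1 0 -0.8 0" --pt "-36 0 -1 0 0 0" --pt "-36 0 -1 0 0 0" --pt "-36 0 -1 0 0 0" --pt "-20 0 0 0 0 0"

```text
time_s: 5.97
eef_pos: [634.5, 21.2, 166.4]
tcp_rot: [[-0.124, -0.0, 0.992], [-0.992, 0.001, -0.124], [-0.001, -1.0, -0.0]]
force: [0.8, 0.7, -1.2]
grip_width: 61.7
```

>>> play_rows --pt "0 15 0 0 0 0" --pt "0 30 0 0 0 0" --pt "0 25 0 0 0 0" --pt "0 0 0 0 0 0" --pt "0 0 0 0 0 0"

```text
time_s: 6.38
eef_pos: [633.6, 17.9, 95.6]
tcp_rot: [[-0.125, -0.003, 0.992], [-0.992, 0.0, -0.125], [0.0, -1.0, -0.003]]
force: [0.4, -0.4, -0.8]
grip_width: 61.4
```

```bash
python3 - <<'E'
from h import *
c=snap("wrist","w4");snap("scene","s4")
todo(W((48,-108.5),29.5),-7.28)
E
python3 - <<'E'
import cv2
a=cv2.imread("pics/s4.png")
cv2.imwrite("pics/s4c.png",cv2.resize(a[80:230,140:320],None,fx=4,fy=4,interpolation=cv2.INTER_CUBIC))
E
```

```text
t 6.4833 pos [635.6  17.6  97.9] F [ 0.8  0.5 -0.7] w 61.6
tool shift [-0.5 68.4 -0.5]
jaw yaw -7.16 tilt [-1.0e-04 -1.0e+00  1.9e-03]
turn about tool y 0.12
```

View pics/w4.png

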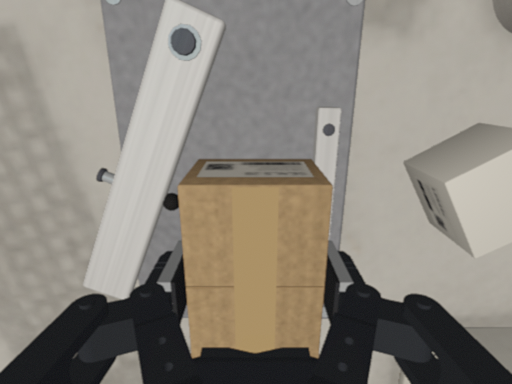

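View pics/s4c.png

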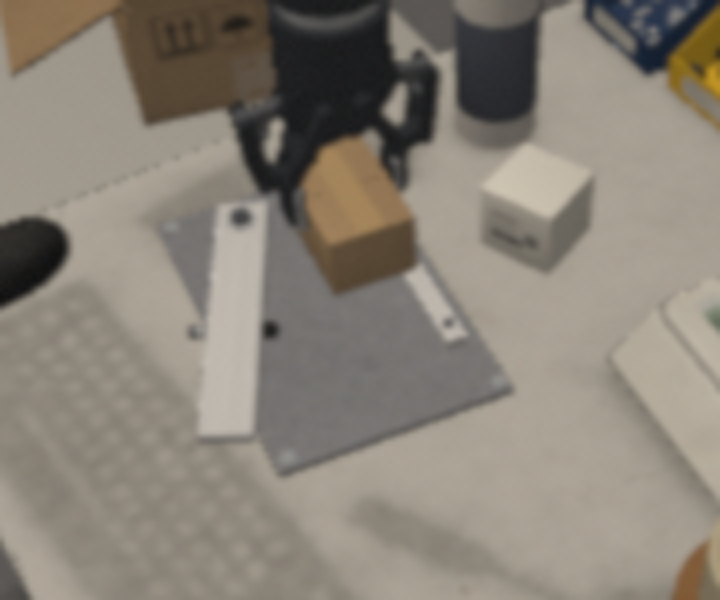

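```bash
python3 - <<'E'
from h import *
c=dict(np.load("pics/w4.npz"))
for n,u,v,z in [("fence L far",319.5,108,20),("R far",341,109,20),("face lower",316,158,20),("pin",184,41,23),("pad",164,201,15.5),("plate near outer",84,287,21.5),("plate in",131,299,21.5),("cart far L",206,160,97.9+27),("cart far R",310,160,97.9+27)]:
    w=ray(c,u,v,z);print(n,w.round(1),inv(w).round(1))
todo(W((48,-108.5),29.5),-7.28)
E
```

```text
fence L far [685.7  79.5  20. ] [ 90.2 -41.3]
R far [700.3  77.   20. ] [105.  -41.9]
face lower [681.1  44.8  20. ] [ 90.1 -76.2]
pin [602.3 131.6  23. ] [ 0.9 -0.1]
pad [563.4  24.5  15.5] [ -24.1 -111.3]
plate near outer [482.9 -40.1  21.5] [ -95.7 -185.5]
plate in [518.7 -56.5  21.5] [ -58.1 -197.3]
cart far L [622.3  75.  124.9] [ 27.9 -53.7]
cart far R [660.9  70.2 124.9] [ 66.8 -53.6]
t 6.4833 pos [635.6  17.6  97.9] F [ 0.8  0.5 -0.7] w 61.6
tool shift [-0.5 68.4 -0.5]
jaw yaw -7.16 tilt [-1.0e-04 -1.0e+00  1.9e-03]
turn about tool y 0.12
```

>>> play_rows --pt "0 20 0 0 0 0" --pt "0 25 0 0 0 0" --pt "0 15 0 0 0 0" --pt "0 2 0 0 0 0" --pt "0 0 0 0 0 0"

```text
time_s: 6.9
eef_pos: [635.1, 17.6, 35.2]
tcp_rot: [[-0.124, 0.001, 0.992], [-0.992, -0.0, -0.124], [-0.0, -1.0, 0.001]]
force: [0.0, 1.1, -0.7]
grip_width: 61.4
```

>>> play_rows --pt "0 0 0 0 0 0" --pt "0 0 0 0 0 0" --pt "0 0 0 0 0 0"

```text
time_s: 7.15
eef_pos: [635.8, 17.6, 35.9]
tcp_rot: [[-0.124, 0.002, 0.992], [-0.992, -0.0, -0.124], [-0.0, -1.0, 0.002]]
force: [-0.2, 0.2, -1.8]
grip_width: 61.7
```

```bash
python3 - <<'E'
from h import *
todo(W((48,-108.5),29.5),-7.28)
E
```

```text
t 7.15 pos [635.8  17.6  35.9] F [-0.2  0.2 -1.8] w 61.7
tool shift [-0.4  6.4 -0.6]
jaw yaw -7.12 tilt [-1.0e-04 -1.0e+00  2.5e-03]
turn about tool y 0.16
```

>>> play_rows --pt "0 2 0 0 0 0" --pt "0 2 0 0 0 0" --pt "0 1.5 0 0 0 0" --pt "0 0 0 0 0 0" --pt "0 0 0 0 0 0"

```text
time_s: 7.57
eef_pos: [634.7, 17.8, 28.8]
tcp_rot: [[-0.124, -0.0, 0.992], [-0.992, 0.0, -0.124], [-0.0, -1.0, -0.0]]
force: [0.2, 0.2, -0.5]
grip_width: 61.6
```

>>> play_rows --pt "0 0.5 0 0 0 0" --pt "0 0.5 0 0 0 0" --pt "0 0 0 0 0 0" --pt "0 0 0 0 0 0"

```text
time_s: 7.9
eef_pos: [634.7, 17.7, 28.6]
tcp_rot: [[-0.124, 0.0, 0.992], [-0.992, -0.0, -0.124], [0.0, -1.0, 0.0]]
force: [-3.9, 0.1, 8.3]
grip_width: 61.6
```

>>> play_rows --pt "0 0 0 0 0 0" --pt "0 0 0 0 0 0" --pt "0 0 0 0 0 0" --pt "0 0 0 0 0 0" --pt "0 0 0 0 0 0" --hand 1

```text
time_s: 8.32
eef_pos: [634.6, 17.8, 27.6]
tcp_rot: [[-0.124, -0.0, 0.992], [-0.992, -0.0, -0.124], [0.0, -1.0, -0.0]]
force: [-0.6, 0.0, 0.1]
grip_width: 85.6
```

>>> play_rows --pt "0 0 0 0 0 0" --pt "0 -10 0 0 0 0" --pt "0 -20 0 0 0 0" --pt "0 -35 0 0 0 0" --pt "0 -40 0 0 0 0"

```text
time_s: 8.73
eef_pos: [633.1, 17.9, 133.0]
tcp_rot: [[-0.124, -0.003, 0.992], [-0.992, 0.0, -0.124], [0.0, -1.0, -0.003]]
force: [1.7, -0.4, 0.6]
grip_width: 85.2
```

>>> play_rows --pt "0 -30 0 0 0 0" --pt "0 -15 0 0 0 0" --pt "0 0 0 0 0 0"

```text
time_s: 8.98
eef_pos: [637.0, 17.6, 183.2]
tcp_rot: [[-0.124, 0.008, 0.992], [-0.992, -0.001, -0.124], [-0.0, -1.0, 0.008]]
force: [1.2, 0.2, 0.1]
grip_width: 85.4
```

```bash
python3 - <<'E'
from h import *
c=snap("wrist","w5");s=snap("scene","s5")
for k in (c,s):
  P=cloud(k);q,r=rectfit(P,46,64,540,720,-80,110);print(r,len(q),q[:,2].mean(),inv(r[0]))
todo(W((48,-108.5),29.5),-7.28)
E
```

```text
((633.9124755859375, 15.634296417236328), (94.61824035644531, 62.3328857421875), 82.82672119140625) 6697 55.15210657746683 [  46.96919912 -111.14886774]
((632.8019409179688, 13.972545623779297), (97.1958999633789, 63.10971450805664), 82.72422790527344) 585 55.561407915340276 [  46.07824483 -112.93797461]
t 9.0833 pos [634.9  17.8 178.7] F [-0.7 -0.2 -0.8] w 85.5
tool shift [-4.000e-01  1.492e+02  1.000e-01]
jaw yaw -7.11 tilt [-0.     -1.      0.0015]
turn about tool y 0.17
```

View pics/w5.png

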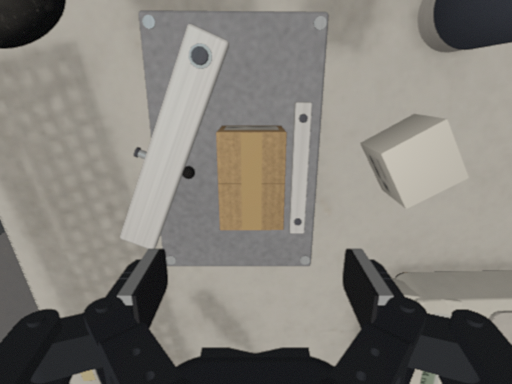

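```bash
python3 - <<'E'
from h import *
c=dict(np.load("pics/w5.npz"))
A=[]
for n,u,v,z in [("outerfree",121,237,21.5),("innerfree",157,248,21.5),("outerpin",190,25,21.5),("innerpin",228,42,21.5),("pin",200,56,23),("fLf",296,103,20),("fLn",291,232,20),("pad",196,172,15.5),("b++",327,12,8),("b-+",139,11,8),("b+-",311,266,8)]:
    w=ray(c,u,v,z);j=inv(w);print(n,w.round(1),j.round(1))
    A.append(j)
for a,b in ((0,2),(1,3)):
    o=A[a]-A[b];print("theta",np.arctan2(-o[0],-o[1]))
E
python3 - <<'E'
import cv2
a=cv2.imread("pics/w5.png")
cv2.imwrite("pics/w5c.png",cv2.resize(a[0:270,100:340],None,fx=2.2,fy=2.2,interpolation=cv2.INTER_CUBIC))
E
```

```text
outerfree [483.6 -38.2  21.5] [ -95.4 -183.6]
innerfree [519.5 -56.5  21.5] [ -57.4 -197.2]
outerpin [597.9 156.8  21.5] [-6.7 24.3]
innerpin [629.1 139.2  21.5] [26.5 10.8]
pin [602.3 130.8  23. ] [ 1. -1.]
fLf [685.6  78.9  20. ] [ 90.2 -41.8]
fLn [668.9 -56.7  20. ] [  90.9 -178.4]
pad [577.1  22.5  15.5] [ -10.3 -111.5]
b++ [721.8 154.6   8. ] [116.6  37.8]
b-+ [551.9 176.3   8. ] [-54.7  37.8]
b+- [ 689.6 -110.3    8. ] [ 118.2 -229.1]
theta 0.4031146313717858
theta 0.3833204271720384
```

View pics/w5c.png

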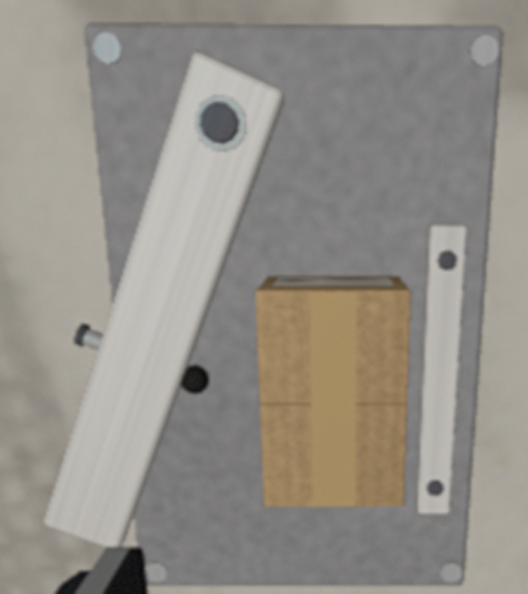

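>>> play_rows --pt "0 0 0 0 4 0" --pt "0 0 0 0 7 0" --pt "0 0 0 0 7 0" --pt "0 0 0 0 4.5 0" --pt "0 0 0 0 0 0" --hand 0

```text
time_s: 9.5
eef_pos: [633.7, 17.9, 176.3]
tcp_rot: [[-0.497, -0.003, 0.868], [-0.868, 0.0, -0.497], [0.001, -1.0, -0.002]]
force: [-0.4, 0.6, 0.6]
grip_width: 25.7
```

```bash
python3 - <<'E'
from h import *
todo(W((-123.1,-154.8),80),-29.6)
E
```

```text
t 9.5 pos [633.7  17.9 176.3] F [-0.4  0.6  0.6] w 25.7
tool shift [ 107.2   96.8 -138.8]
jaw yaw -29.82 tilt [ 0.0011 -1.     -0.0024]
turn about tool y -0.22
```

>>> play_rows --pt "18 0 -23 0 0 0" --pt "23 0 -30 0 0 0" --pt "23 0 -30 0 0 0" --pt "23 0 -30 0 0 0" --pt "20 0 -26 0 0 0"

```text
time_s: 9.92
eef_pos: [457.7, -6.4, 176.7]
tcp_rot: [[-0.491, -0.003, 0.871], [-0.871, 0.0, -0.491], [0.001, -1.0, -0.002]]
force: [0.7, -1.0, 1.1]
grip_width: 0.1
```

>>> play_rows --pt "0 25 0 0 0 0" --pt "0 35 0 0 0 0" --pt "0 30 0 0 0 0" --pt "0 7 0 0 0 0" --pt "0 0 0 0 0 0"

```text
time_s: 10.33
eef_pos: [458.6, -6.2, 78.9]
tcp_rot: [[-0.492, -0.005, 0.87], [-0.87, 0.001, -0.492], [0.002, -1.0, -0.005]]
force: [-0.5, 0.1, -0.1]
grip_width: -0.1
```

```bash
python3 - <<'E'
from h import *
snap("wrist","w6")
todo(W((-123.1,-154.8),12),-29.6)
E
```

```text
t 10.3833 pos [460.1  -6.4  80.5] F [0.9 0.4 1. ] w -0.1
tool shift [-0.1 68.5 -0.4]
jaw yaw -29.53 tilt [ 8.0e-04 -1.0e+00 -2.3e-03]
turn about tool y 0.07
```

View pics/w6.png

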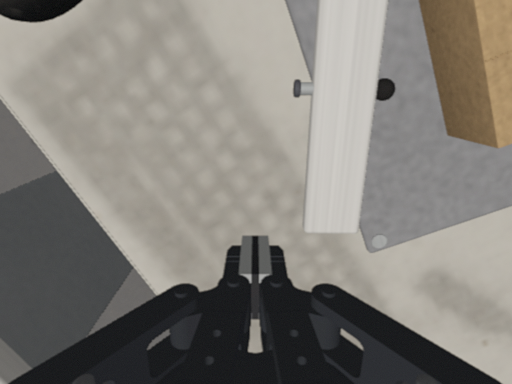

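>>> play_rows --pt "0 15 0 0 0 0" --pt "0 25 0 0 0 0" --pt "0 20 0 0 0 0" --pt "0 6 0 0 0 0" --pt "0 0 0 0 0 0"

```text
time_s: 10.8
eef_pos: [460.9, -6.5, 14.8]
tcp_rot: [[-0.494, -0.001, 0.87], [-0.87, 0.0, -0.494], [0.0, -1.0, -0.001]]
force: [-0.8, 0.1, 0.2]
grip_width: 0.1
```

>>> play_rows --pt "0 1 0 0 0 0" --pt "0 0 0 0 0 0" --pt "0 0 0 0 0 0"

```text
time_s: 11.05
eef_pos: [462.0, -6.7, 15.0]
tcp_rot: [[-0.494, 0.002, 0.869], [-0.869, -0.0, -0.494], [-0.001, -1.0, 0.002]]
force: [-0.5, 0.2, 0.6]
grip_width: 0.0
```

```bash
python3 - <<'E'
from h import *
snap("wrist","w7")
todo(W((-123.1,-154.8),12),-29.6)
E
```

```text
t 11.1 pos [461.8  -6.7  14.9] F [-0.3 -0.4  0.2] w 0.4
tool shift [ 0.5  2.9 -2.2]
jaw yaw -29.6 tilt [-6.0e-04 -1.0e+00  1.7e-03]
turn about tool y -0.0
```

View pics/w7.png

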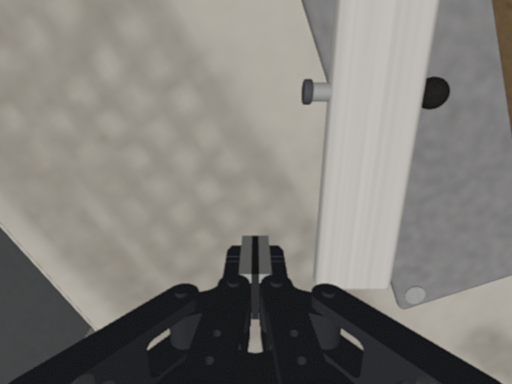

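>>> play_rows --pt "0 2.5 3 0 0 0" --pt "0 0 5 0 0 0" --pt "0 0 4 0 0 0" --pt "0 0 2 0 0 0" --pt "0 0 1 0 0 0"

```text
time_s: 11.52
eef_pos: [474.6, -14.3, 11.3]
tcp_rot: [[-0.494, 0.0, 0.869], [-0.869, -0.0, -0.494], [-0.0, -1.0, 0.0]]
force: [-0.1, 0.9, -0.2]
grip_width: 0.1
```

>>> play_rows --pt "0 0 1 0 0 0" --pt "0 0 1 0 0 0" --pt "0 0 1 0 0 0" --pt "0 0 1 0 0 0" --pt "0 0 1 0 0 0"

```text
time_s: 11.93
eef_pos: [478.3, -16.5, 11.3]
tcp_rot: [[-0.494, -0.0, 0.869], [-0.869, 0.0, -0.494], [0.0, -1.0, -0.0]]
force: [0.8, 0.9, -0.1]
grip_width: -0.1
```

```bash
python3 - <<'E'
from h import *
snap("wrist","w8");s=state()
todo(W((-92,-167),12),-29.6);print("jig",inv(s["eef_pos"]),"Ftool",np.array(s["tcp_rot"]).T@s["force"])
E
```

```text
t 11.9833 pos [478.5 -16.5  11.3] F [ 0.  -0.3 -0.2] w -0.3
tool shift [-0.3 -0.7 11.9]
jaw yaw -29.61 tilt [-0.e+00 -1.e+00  1.e-04]
turn about tool y -0.01
jig [-103.12724158 -162.75628104] Ftool [0.23288148 0.17242034 0.15440966]
```

View pics/w8.png

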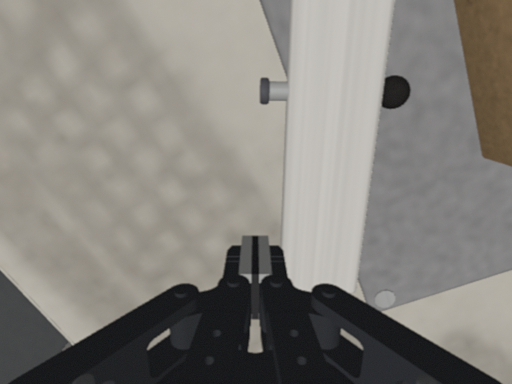

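>>> play_rows --pt "0 -1 1 0 0 0" --pt "0 0 1 0 0 0" --pt "0 0 1 0 0 0" --pt "0 0 1 0 0 0" --pt "0 0 1 0 0 0"

```text
time_s: 12.4
eef_pos: [482.7, -19.0, 12.3]
tcp_rot: [[-0.494, -0.0, 0.869], [-0.869, -0.0, -0.494], [0.0, -1.0, -0.0]]
force: [-0.9, -0.7, 0.5]
grip_width: -0.0
```

>>> play_rows --pt "0.2 0 1 0 -0.3 0" --pt "0.2 0 1 0 -0.3 0" --pt "0.2 0 1 0 -0.3 0" --pt "0.2 0 1 0 -0.3 0" --pt "0.2 0 1 0 -0.3 0"

```text
time_s: 12.82
eef_pos: [486.7, -22.2, 12.3]
tcp_rot: [[-0.471, 0.0, 0.882], [-0.882, 0.0, -0.471], [-0.0, -1.0, 0.0]]
force: [0.3, 0.1, -0.3]
grip_width: 0.1
```

```bash
python3 - <<'E'
from h import *
snap("wrist","w9");s=state()
todo(W((-92,-167),12),-29.6);print("jig",inv(s["eef_pos"]),"Ftool",np.array(s["tcp_rot"]).T@s["force"])
E
```

```text
t 12.8667 pos [486.9 -22.3  12.3] F [-0.1  0.4  0.6] w -0.3
tool shift [-1.1  0.3  1.7]
jaw yaw -28.06 tilt [-2.e-04 -1.e+00  3.e-04]
turn about tool y 1.54
jig [ -94.01911793 -167.45427098] Ftool [-0.309656   -0.62006442 -0.22208682]
```

View pics/w9.png

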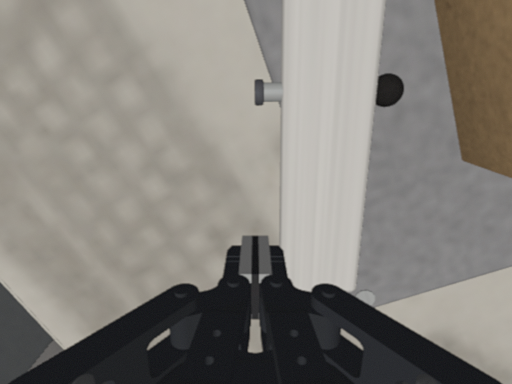

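>>> play_rows --pt "0.3 0 1.5 0 -0.45 0" --pt "0.3 0 1.5 0 -0.45 0" --pt "0.3 0 1.5 0 -0.45 0" --pt "0.3 0 1.5 0 -0.45 0" --pt "0.3 0 1.5 0 -0.45 0"

```text
time_s: 13.28
eef_pos: [492.7, -27.1, 12.3]
tcp_rot: [[-0.435, 0.0, 0.9], [-0.9, 0.0, -0.435], [-0.0, -1.0, 0.0]]
force: [-0.9, 0.6, 0.5]
grip_width: 0.3
```

>>> play_rows --pt "0.3 0 1.5 0 -0.45 0" --pt "0.3 0 1.5 0 -0.45 0" --pt "0.3 0 1.5 0 -0.45 0" --pt "0.3 0 1.5 0 -0.45 0" --pt "0.3 0 1.5 0 -0.45 0"

```text
time_s: 13.7
eef_pos: [498.8, -31.6, 12.3]
tcp_rot: [[-0.4, -0.0, 0.917], [-0.917, 0.0, -0.4], [-0.0, -1.0, -0.0]]
force: [0.0, 0.9, 0.4]
grip_width: -0.1
```

```bash
python3 - <<'E'
from h import *
snap("wrist","w10");s=state()
todo(W((-92,-167),12),-29.6);print("jig",inv(s["eef_pos"]),"Ftool",np.array(s["tcp_rot"]).T@s["force"])
E
```

```text
t 13.75 pos [499.1 -31.8  12.3] F [-0.7  0.8  0.8] w 0.2
tool shift [ -4.8   0.3 -13.1]
jaw yaw -23.54 tilt [ 0.e+00 -1.e+00  3.e-04]
turn about tool y 6.06
jig [ -80.74655208 -175.25381636] Ftool [-0.40219989 -0.79816511 -0.98535065]
```

View pics/w10.png

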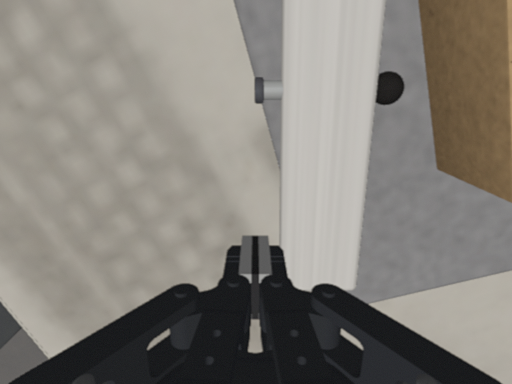

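>>> play_rows --pt "0.3 0 1.5 0 -0.45 0" --pt "0.3 0 1.5 0 -0.45 0" --pt "0.3 0 1.5 0 -0.45 0" --pt "0.3 0 1.5 0 -0.45 0" --pt "0.3 0 1.5 0 -0.45 0"

```text
time_s: 14.17
eef_pos: [505.2, -35.9, 12.3]
tcp_rot: [[-0.364, 0.0, 0.932], [-0.932, 0.0, -0.364], [-0.0, -1.0, 0.0]]
force: [-0.8, 0.4, -0.1]
grip_width: 0.0
```

>>> play_rows --pt "0.3 0 1.5 0 -0.45 0" --pt "0.3 0 1.5 0 -0.45 0" --pt "0.3 0 1.5 0 -0.45 0" --pt "0.3 0 1.5 0 -0.45 0" --pt "0.3 0 1.5 0 -0.45 0"

```text
time_s: 14.58
eef_pos: [511.7, -39.9, 12.3]
tcp_rot: [[-0.327, -0.0, 0.945], [-0.945, -0.0, -0.327], [0.0, -1.0, -0.0]]
force: [-0.8, 0.9, 1.1]
grip_width: -0.0
```

```bash
python3 - <<'E'
from h import *
snap("wrist","w11");s=state()
todo(W((-92,-167),12),-29.6);print("jig",inv(s["eef_pos"]),"Ftool",np.array(s["tcp_rot"]).T@s["force"])
E
```

```text
t 14.6333 pos [512.  -40.1  12.3] F [-0.3  0.1 -0.3] w 0.0
tool shift [ -9.4   0.3 -27.6]
jaw yaw -19.05 tilt [ 0.e+00 -1.e+00  3.e-04]
turn about tool y 10.55
jig [ -66.94084625 -181.8498583 ] Ftool [ 0.01008775  0.26532181 -0.3039153 ]
```

View pics/w11.png

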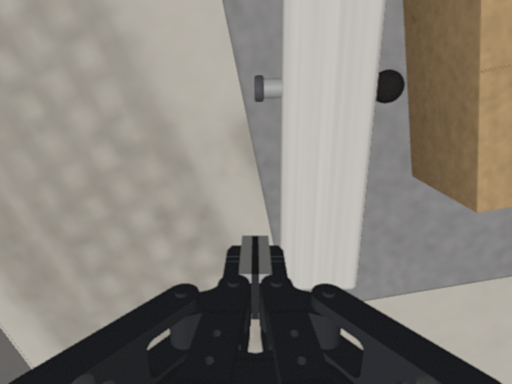

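>>> play_rows --pt "0.2 0 1 0 -0.3 0" --pt "0.2 0 1 0 -0.3 0" --pt "0.2 0 1 0 -0.3 0" --pt "0.2 0 1 0 -0.3 0" --pt "0.2 0 1 0 -0.3 0"

```text
time_s: 15.05
eef_pos: [516.0, -42.4, 12.3]
tcp_rot: [[-0.302, -0.0, 0.953], [-0.953, 0.0, -0.302], [-0.0, -1.0, -0.0]]
force: [-0.8, 0.4, 0.4]
grip_width: 0.0
```

>>> play_rows --pt "0.2 0 1 0 -0.3 0" --pt "0.2 0 1 0 -0.3 0" --pt "0.2 0 1 0 -0.3 0" --pt "0.2 0 1 0 -0.3 0" --pt "0.2 0 1 0 -0.3 0"

```text
time_s: 15.47
eef_pos: [520.4, -44.7, 12.3]
tcp_rot: [[-0.277, -0.0, 0.961], [-0.961, 0.0, -0.277], [-0.0, -1.0, -0.0]]
force: [-0.8, 1.0, 0.3]
grip_width: 0.3
```

```bash
python3 - <<'E'
from h import *
snap("wrist","w12");s=state()
todo(W((-92,-167),12),-29.6);print("jig",inv(s["eef_pos"]),"Ftool",np.array(s["tcp_rot"]).T@s["force"])
E
```

```text
t 15.5167 pos [520.7 -44.9  12.3] F [-0.4  0.1  0.3] w -0.2
tool shift [-13.1   0.3 -36.7]
jaw yaw -16.07 tilt [-0.e+00 -1.e+00  1.e-04]
turn about tool y 13.53
jig [ -57.68122528 -185.51923777] Ftool [ 0.01959261 -0.25274959 -0.3827886 ]
```

View pics/w12.png

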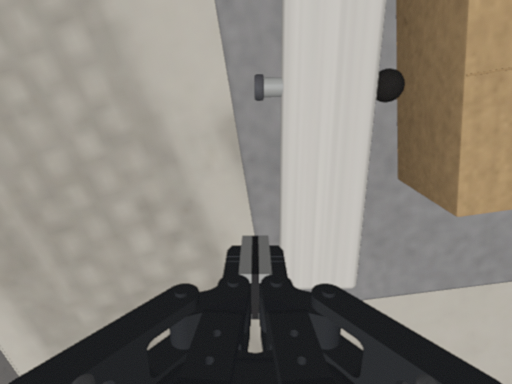

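>>> play_rows --pt "0.2 0 1 0 -0.3 0" --pt "0.2 0 1 0 -0.3 0" --pt "0.2 0 1 0 -0.3 0" --pt "0.2 0 1 0 -0.3 0" --pt "0.2 0 1 0 -0.3 0"

```text
time_s: 15.93
eef_pos: [525.1, -47.1, 12.3]
tcp_rot: [[-0.252, -0.0, 0.968], [-0.968, 0.0, -0.252], [-0.0, -1.0, -0.0]]
force: [-1.0, 0.7, 0.4]
grip_width: -0.0
```

>>> play_rows --pt "0.2 0 0.7 0 -0.21 0" --pt "0.1 0 0.7 0 -0.21 0" --pt "0.1 0 0.7 0 -0.21 0" --pt "0.1 0 0.7 0 -0.21 0" --pt "0.1 0 0.7 0 -0.21 0"

```text
time_s: 16.35
eef_pos: [528.2, -48.6, 12.3]
tcp_rot: [[-0.234, -0.0, 0.972], [-0.972, -0.0, -0.234], [0.0, -1.0, -0.0]]
force: [-1.8, 0.3, 0.6]
grip_width: -0.1
```

```bash
python3 - <<'E'
from h import *
snap("wrist","w13");s=state()
todo(W((-92,-167),12),-29.6);print("jig",inv(s["eef_pos"]),"Ftool",np.array(s["tcp_rot"]).T@s["force"])
E
```

```text
t 16.4 pos [528.4 -48.6  12.3] F [-0.7  1.1  0.9] w 0.1
tool shift [-16.5   0.3 -44.5]
jaw yaw -13.54 tilt [ 1.e-04 -1.e+00  0.e+00]
turn about tool y 16.06
jig [ -49.56196546 -188.26360109] Ftool [-0.90039307 -0.86169326 -0.96846507]
```

View pics/w13.png

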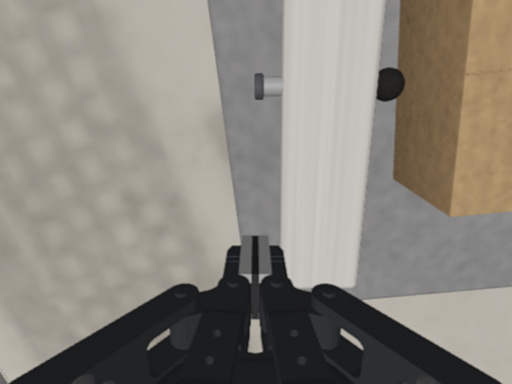

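>>> play_rows --pt "0.1 0 0.5 0 -0.15 0" --pt "0.1 0 0.5 0 -0.15 0" --pt "0.1 0 0.5 0 -0.15 0" --pt "0.1 0 0.5 0 -0.15 0" --pt "0.1 0 0.5 0 -0.15 0"

```text
time_s: 16.82
eef_pos: [530.6, -49.6, 12.3]
tcp_rot: [[-0.221, 0.0, 0.975], [-0.975, 0.0, -0.221], [-0.0, -1.0, 0.0]]
force: [-1.0, 1.2, 0.6]
grip_width: 0.2
```

```bash
python3 - <<'E'
from h import *
snap("wrist","w14");s=snap("scene","s14");s=state()
todo(W((-92,-167),12),-29.6);print("jig",inv(s["eef_pos"]),"Ftool",np.array(s["tcp_rot"]).T@s["force"])
a=cv2.imread("pics/s14.png")
cv2.imwrite("pics/s14c.png",cv2.resize(a[100:220,160:290],None,fx=5,fy=5,interpolation=cv2.INTER_CUBIC))
E
```

```text
t 16.9167 pos [530.7 -49.6  12.3] F [-0.2  0.1  0.1] w -0.1
tool shift [-17.5   0.3 -46.7]
jaw yaw -12.81 tilt [ 0.e+00 -1.e+00  1.e-04]
turn about tool y 16.79
jig [ -47.16592717 -188.95272382] Ftool [-0.05572324 -0.05310725 -0.19794941]
```

View pics/s14c.png

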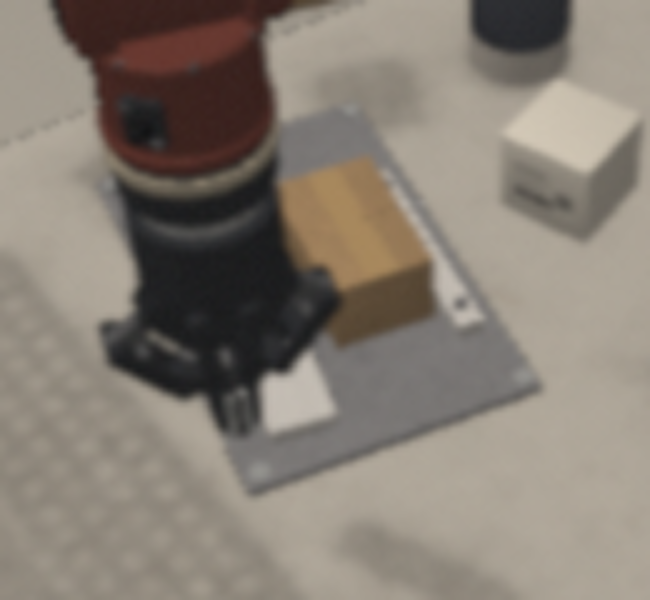

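```bash
python3 - <<'E'
from h import *
c=dict(np.load("pics/s14.npz"));s=state();R=np.array(s["tcp_rot"]);p=np.array(s["eef_pos"])
P=cloud(c);Q=(P-p)@R  # tool coords
m=(np.abs(Q[...,0])<40)&(Q[...,1]>-140)&(Q[...,1]<5)&(np.abs(Q[...,2])<90)
dark=c["frame"].max(-1)<70
q=Q[m&dark]
for y in range(-140,5,10):
    k=q[(q[:,1]>=y)&(q[:,1]<y+10)]
    if len(k): print("h",-y-10,len(k),"z",k[:,2].min().round(),k[:,2].max().round(),"x",k[:,0].min().round(),k[:,0].max().round())
w,r=rectfit(P,50,62,540,720,-80,110);print(r,len(w),inv(r[0]))
E
```

```text
h 130 76 z -38.0 33.0 x 7.0 39.0
h 120 15 z -40.0 33.0 x 4.0 35.0
h 110 33 z -41.0 38.0 x -5.0 12.0
h 100 95 z -47.0 46.0 x -6.0 22.0
h 90 125 z -61.0 56.0 x -8.0 21.0
h 80 111 z -58.0 56.0 x 2.0 20.0
h 70 85 z -50.0 54.0 x -10.0 20.0
h 60 63 z -43.0 42.0 x -8.0 19.0
h 50 102 z -35.0 33.0 x -11.0 14.0
h 40 34 z -22.0 17.0 x -6.0 14.0
h 30 13 z -15.0 7.0 x -8.0 12.0
h 20 17 z -15.0 7.0 x 4.0 11.0
h 10 8 z -13.0 -1.0 x 6.0 11.0
h 0 2 z -2.0 -1.0 x 8.0 10.0
((624.288330078125, -13.92376708984375), (175.3124237060547, 87.66029357910156), 57.32809829711914) 534 [  41.16910296 -141.68838606]
```

>>> play_rows --pt "0.1 0 0.4 0 -0.12 0" --pt "0.1 0 0.4 0 -0.12 0" --pt "0.1 0 0.4 0 -0.12 0" --pt "0.1 0 0.4 0 -0.12 0" --pt "0.1 0 0.4 0 -0.12 0"

```text
time_s: 17.33
eef_pos: [532.4, -50.5, 12.3]
tcp_rot: [[-0.211, 0.0, 0.977], [-0.977, 0.0, -0.211], [-0.0, -1.0, -0.0]]
force: [-0.8, 1.9, 0.7]
grip_width: 0.4
```

>>> play_rows --pt "0.1 0 0.4 0 -0.12 0" --pt "0 0 0.4 0 -0.12 0" --pt "0.1 0 0.4 0 -0.12 0" --pt "0 0 0.4 0 -0.12 0"

```text
time_s: 17.67
eef_pos: [534.0, -51.1, 12.3]
tcp_rot: [[-0.203, 0.0, 0.979], [-0.979, -0.0, -0.203], [0.0, -1.0, 0.0]]
force: [-1.5, 0.7, 0.4]
grip_width: 0.3
```

```bash
python3 - <<'E'
from h import *
c=snap("wrist","w15");s=state()
todo(W((-92,-167),12),-29.6);print("jig",inv(s["eef_pos"]),"Ftool",np.array(s["tcp_rot"]).T@s["force"])
P=cloud(c);w,r=rectfit(P,50,62,560,760,-80,110);print(r,len(w),inv(r[0]))
E
```

```text
t 17.7167 pos [534.1 -51.1  12.3] F [-0.3  1.4  0.1] w -0.0
tool shift [-19.2   0.3 -50. ]
jaw yaw -11.72 tilt [ 1.e-04 -1.e+00  1.e-04]
turn about tool y 17.88
jig [ -43.62018285 -190.00295548] Ftool [-1.29288945 -0.1007765  -0.52493218]
((605.0112915039062, -21.35238265991211), (119.54377746582031, 50.455657958984375), 56.44450378417969) 13354 [  22.98909835 -151.50041836]
```

View pics/w15.png

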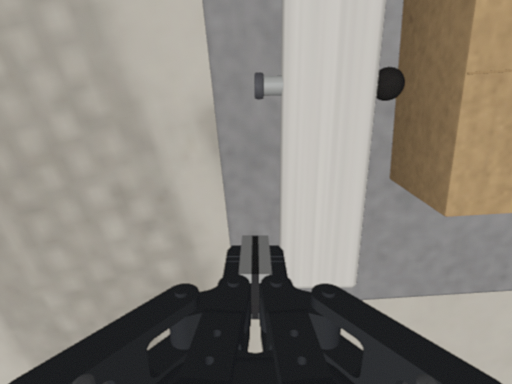

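>>> play_rows --pt "0.1 0 0.3 0 -0.09 0" --pt "0 0 0.3 0 -0.09 0" --pt "0.1 0 0.3 0 -0.09 0" --pt "0 0 0.3 0 -0.09 0"

```text
time_s: 18.05
eef_pos: [535.1, -51.5, 12.3]
tcp_rot: [[-0.197, 0.0, 0.98], [-0.98, -0.0, -0.197], [0.0, -1.0, 0.0]]
force: [-0.4, 0.4, 0.2]
grip_width: 0.2
```

>>> play_rows --pt "0.1 0 0.3 0 -0.09 0" --pt "0 0 0.3 0 -0.09 0" --pt "0.1 0 0.3 0 -0.09 0" --pt "0 0 0.3 0 -0.09 0"

```text
time_s: 18.38
eef_pos: [536.0, -51.8, 12.2]
tcp_rot: [[-0.191, -0.0, 0.982], [-0.982, 0.0, -0.191], [-0.0, -1.0, -0.0]]
force: [-1.3, 1.1, 1.7]
grip_width: 0.2
```

>>> play_rows --pt "0.1 0 0.3 0 -0.09 0" --pt "0 0 0.3 0 -0.09 0" --pt "0.1 0 0.3 0 -0.09 0" --pt "0 0 0.3 0 -0.09 0"

```text
time_s: 18.72
eef_pos: [537.0, -52.2, 12.2]
tcp_rot: [[-0.185, -0.001, 0.983], [-0.983, 0.0, -0.185], [-0.0, -1.0, -0.001]]
force: [-2.7, 1.7, 0.8]
grip_width: 0.0
```

```bash
python3 - <<'E'
from h import *
c=snap("wrist","w16");snap("scene","s16");s=state()
todo(W((-92,-167),12),-29.6);print("jig",inv(s["eef_pos"]),"Ftool",np.array(s["tcp_rot"]).T@s["force"])
a=cv2.imread("pics/s16.png")
cv2.imwrite("pics/s16c.png",cv2.resize(a[100:220,160:290],None,fx=5,fy=5,interpolation=cv2.INTER_CUBIC))
E
```

```text
t 18.8167 pos [537.1 -52.2  12.2] F [-2.9  1.3  0.4] w 0.1
tool shift [-20.7   0.3 -52.8]
jaw yaw -10.64 tilt [-0.e+00 -1.e+00 -5.e-04]
turn about tool y 18.96
jig [ -40.4786843  -190.74473807] Ftool [-0.72964007 -0.39529597 -3.06823481]
```

View pics/s16c.png

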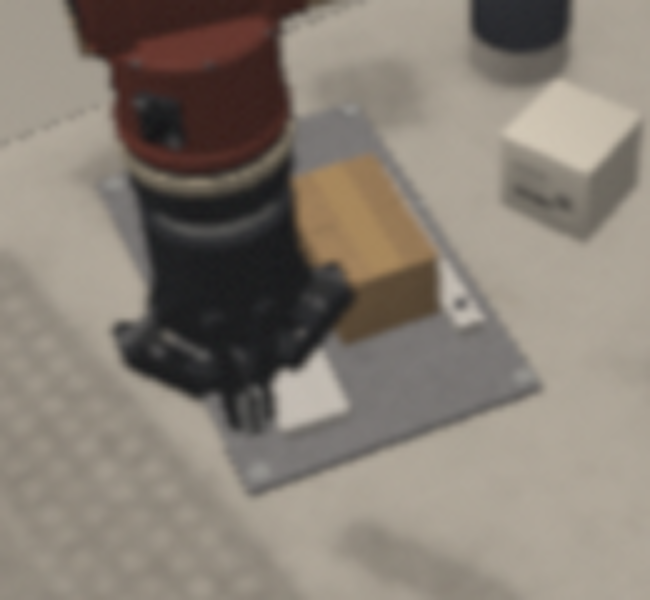

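>>> play_rows --pt "0 0 0.2 0 -0.06 0" --pt "0 0 0.1 0 -0.03 0" --pt "0 0 0 0 0 0"

```text
time_s: 19.07
eef_pos: [537.3, -52.3, 12.2]
tcp_rot: [[-0.183, -0.001, 0.983], [-0.983, 0.0, -0.183], [0.0, -1.0, -0.001]]
force: [-4.1, 1.6, 2.0]
grip_width: 0.0
```

```bash
python3 - <<'E'
from h import *
s=state();print(s["eef_pos"],"jig",inv(s["eef_pos"]),"Ftool",np.array(s["tcp_rot"]).T@s["force"])
E
```

```text
[537.26288108 -52.29640954  12.22009921] jig [ -40.29081817 -190.78186538] Ftool [-0.85370517 -2.00184213 -4.34187044]
```

>>> play_rows --pt "0 0 0.2 0 0 0" --pt "0 0 0.1 0 0 0" --pt "0 0 0 0 0 0"

```text
time_s: 19.32
eef_pos: [537.4, -52.3, 12.2]
tcp_rot: [[-0.183, -0.001, 0.983], [-0.983, 0.0, -0.183], [0.0, -1.0, -0.001]]
force: [-4.8, 1.6, 1.4]
grip_width: 0.2
```

```bash
python3 - <<'E'
from h import *
c=snap("wrist","w17")
s=state();print(s["eef_pos"],"jig",inv(s["eef_pos"]),"Ftool",np.array(s["tcp_rot"]).T@s["force"])
E
```

```text
[537.45044804 -52.31842841  12.18372541] jig [ -40.10197311 -190.7799329 ] Ftool [-0.28770777 -2.72700305 -4.52786923]
```

View pics/w17.png

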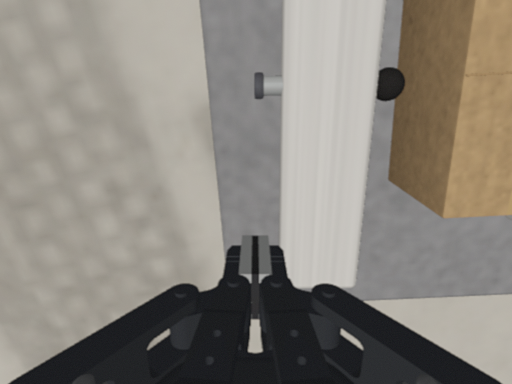

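>>> play_rows --pt "0 0 0.2 0 0 0" --pt "0 0 0.1 0 0 0" --pt "0 0 0 0 0 0"

```text
time_s: 19.62
eef_pos: [537.5, -52.4, 12.2]
tcp_rot: [[-0.183, -0.001, 0.983], [-0.983, 0.0, -0.183], [0.0, -1.0, -0.001]]
force: [-5.7, 1.3, 3.1]
grip_width: -0.3
```

>>> play_rows --pt "0 0 0.2 0 0 0" --pt "0 0 0 0 0 0"

```text
time_s: 19.78
eef_pos: [537.6, -52.4, 12.1]
tcp_rot: [[-0.183, -0.001, 0.983], [-0.983, 0.0, -0.183], [0.0, -1.0, -0.002]]
force: [-6.3, 1.1, 3.2]
grip_width: -0.0
```

```bash
python3 - <<'E'
from h import *
for i in range(4):
    s=state();print(s["eef_pos"],"jig",inv(s["eef_pos"]),"Ftool",np.array(s["tcp_rot"]).T@s["force"],s["moment"]); camera("wrist")
E
```

```text
[537.59540741 -52.3510511   12.13518056] jig [ -39.95404797 -190.79391915] Ftool [ 0.10295688 -3.14167849 -6.41657656] [0.33874174 1.30145609 0.0906865 ]
[537.57378138 -52.34627478  12.15828437] jig [ -39.97610498 -190.79192241] Ftool [ 0.14832604 -3.74594423 -6.1257307 ] [ 0.34237397  1.1848967  -0.02728548]
[537.60168777 -52.36480057  12.15379429] jig [ -39.94607554 -190.8067617 ] Ftool [-0.37257308 -3.43946277 -6.46488043] [ 3.71452988e-01  1.25484049e+00 -1.07473977e-03]
[537.58949555 -52.36010788  12.15061505] jig [ -39.95876422 -190.8036522 ] Ftool [ 0.50165095 -4.31377727 -6.00674931] [0.33858215 1.21998588 0.04288973]
```

>>> play_rows --pt "0 0 0.25 0 0 0" --pt "0 0 0 0 0 0" --pt "0 0 0 0 0 0" --pt "0 0 0 0 0 0" --pt "0 0 0 0 0 0"

```text
time_s: 20.4
eef_pos: [537.6, -52.4, 12.1]
tcp_rot: [[-0.183, -0.002, 0.983], [-0.983, 0.0, -0.183], [0.0, -1.0, -0.002]]
force: [-6.9, 1.6, 4.3]
grip_width: 0.1
```

```bash
python3 - <<'E'
from h import *
F=[]
for i in range(5):
    s=state();F.append(np.array(s["tcp_rot"]).T@s["force"]); camera("wrist")
print(np.mean(F,0),inv(s["eef_pos"]))
E
```

```text
[-0.59851606 -3.96154321 -6.58774672] [ -39.87754428 -190.79576646]
```

>>> play_rows --pt "0 0 0.12 0 0 0" --pt "0 0 0 0 0 0" --pt "0 0 0 0 0 0" --pt "0 0 0 0 0 0" --pt "0 0 0 0 0 0"

```text
time_s: 21.07
eef_pos: [537.7, -52.4, 12.1]
tcp_rot: [[-0.183, -0.002, 0.983], [-0.983, 0.0, -0.183], [0.0, -1.0, -0.002]]
force: [-7.5, 1.4, 4.3]
grip_width: 0.1
```

>>> play_rows --pt "0 0 0 0 0 0" --pt "0 0 0 0 0 0" --pt "0 0 0 0 0 0" --pt "0 0 0 0 0 0" --pt "0 0 0 0 0 0"

```text
time_s: 21.48
eef_pos: [537.7, -52.4, 12.1]
tcp_rot: [[-0.183, -0.002, 0.983], [-0.983, 0.0, -0.183], [0.0, -1.0, -0.002]]
force: [-7.3, 1.0, 4.0]
grip_width: -0.3
```

>>> play_rows --pt "0 0 0 0 0 0" --pt "0 0 0 0 0 0" --pt "0 0 0 0 0 0" --pt "0 0 0 0 0 0" --pt "0 0 0 0 0 0"

```text
time_s: 21.9
eef_pos: [537.7, -52.4, 12.1]
tcp_rot: [[-0.183, -0.002, 0.983], [-0.983, 0.0, -0.183], [0.0, -1.0, -0.002]]
force: [-6.4, 1.3, 3.9]
grip_width: -0.1
```

```bash
python3 - <<'E'
from h import *
F=[]
for i in range(5):
    s=state();F.append(np.array(s["tcp_rot"]).T@s["force"]); c=snap("wrist","w18")
print(np.mean(F,0),inv(s["eef_pos"]),s["time_s"])
P=cloud(c)
# carton top edges: points at z 50-62
m=(P[...,2]>52)&(P[...,2]<62)
v,u=np.nonzero(m);print(u.min(),u.max(),v.min(),v.max())
E
```

```text
[-0.33112605 -4.26646784 -7.06301946] [ -39.84133845 -190.81143337] 22.1
162 511 0 343
```

>>> play_rows --pt "0 0 -0.5 0 0 0" --pt "0 0 -1 0 0 0" --pt "0 0 -3 0 0 0" --pt "0 0 -8 0 0 0" --pt "0 0 -15 0 0 0"

```text
time_s: 22.57
eef_pos: [513.4, -48.1, 12.6]
tcp_rot: [[-0.183, 0.003, 0.983], [-0.983, -0.001, -0.183], [0.0, -1.0, 0.003]]
force: [-0.5, -0.3, 0.8]
grip_width: 0.0
```

>>> play_rows --pt "0 0 -12 0 0 0" --pt "0 -15 0 0 0 0" --pt "0 -35 0 0 0 0" --pt "0 -40 0 0 0 0" --pt "0 -40 0 0 0 0"

```text
time_s: 22.98
eef_pos: [499.2, -45.3, 143.7]
tcp_rot: [[-0.183, -0.0, 0.983], [-0.983, -0.0, -0.183], [0.0, -1.0, -0.0]]
force: [0.6, -0.7, -0.5]
grip_width: 0.2
```

>>> play_rows --pt "0 -35 0 0 0 0" --pt "0 -30 0 0 0 0" --pt "0 0 25 0 0 0" --pt "0 0 25 0 0 0" --pt "0 0 15 0 0 0"

```text
time_s: 23.4
eef_pos: [566.3, -57.9, 208.4]
tcp_rot: [[-0.184, 0.004, 0.983], [-0.983, -0.001, -0.184], [0.0, -1.0, 0.004]]
force: [-0.9, -0.1, 0.3]
grip_width: 0.4
```

>>> play_rows --pt "0 0 0 0 0 0" --pt "0 0 0 0 0 0" --pt "0 0 0 0 0 0"

```text
time_s: 23.65
eef_pos: [563.0, -57.1, 207.0]
tcp_rot: [[-0.183, -0.001, 0.983], [-0.983, 0.0, -0.183], [0.0, -1.0, -0.001]]
force: [-0.7, 0.3, 0.4]
grip_width: -0.2
```

```bash
python3 - <<'E'
from h import *
todo(W((48,-108.5),29.5),-7.28)
c=snap("wrist","w19");s=snap("scene","s19")
P=cloud(c);q,r=rectfit(P,50,64,560,760,-80,120);print(r,len(q),q[:,2].mean(),inv(r[0]))
E
```

```text
t 23.65 pos [563.  -57.1 207. ] F [-0.7  0.3  0.4] w -0.2
tool shift [-87.2 177.5  57.4]
jaw yaw -10.57 tilt [ 0.e+00 -1.e+00 -7.e-04]
turn about tool y -3.29
((686.629638671875, 9.975189208984375), (95.38475036621094, 145.9354705810547), 82.55001831054688) 7975 55.23435712963182 [  99.97847599 -110.08053081]
```

View pics/w19.png

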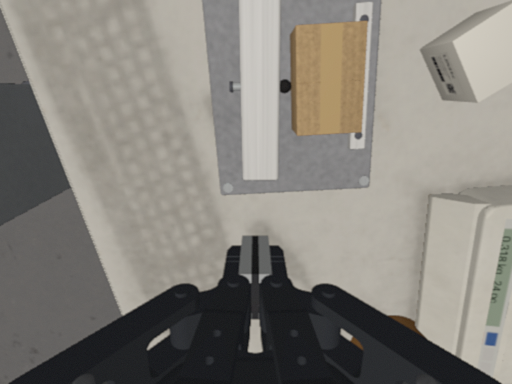

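```bash
python3 - <<'E'
from h import *
for f in ("w19","s19"):
    c=dict(np.load(f"pics/{f}.npz"));P=cloud(c)
    q,r=rectfit(P,46,64,570,700,-70,90);print(f,r,len(q),inv(r[0]))
c=dict(np.load("pics/w19.npz"))
for n,u,v,z in [("fence far L",357,2,20),("fence near L",351,149,20),("near R",364,149,20),("cart tR",366,22,56),("cart bR",361,132,56),("cart tL",296,25,56),("cart bL",293,136,56),("pl out t",240,3,21.5),("pl out b",244,180,21.5),("pl in t",280,3,21.5),("pl in b",279,180,21.5)]:
    print(n,inv(ray(c,u,v,z)).round(1))
a=cv2.imread("pics/w19.png");cv2.imwrite("pics/w19c.png",cv2.resize(a[0:200,200:390],None,fx=3,fy=3,interpolation=cv2.INTER_CUBIC))
a=cv2.imread("pics/s19.png");cv2.imwrite("pics/s19c.png",cv2.resize(a[100:220,160:290],None,fx=5,fy=5,interpolation=cv2.INTER_CUBIC))
E
```

```text
w19 ((645.18505859375, 15.40018081665039), (95.38702392578125, 62.34074020385742), 82.53028106689453) 7752 [  58.18054167 -109.9523161 ]
s19 ((644.0812377929688, 14.918933868408203), (97.15864562988281, 63.12031173706055), 82.86763000488281) 576 [  57.14662043 -110.56958901]
fence far L [ 90.3 -41.1]
fence near L [  90.5 -180.5]
near R [ 104.5 -181.3]
cart tR [ 87.7 -64.2]
cart bR [  88.3 -157.2]
cart tL [ 28.2 -63. ]
cart bL [  24.  -157.3]
pl out t [-19.3 -35.9]
pl out b [ -27.4 -208.4]
pl in t [ 18.1 -38.1]
pl in b [  11.5 -210.6]
```

View pics/w19c.png

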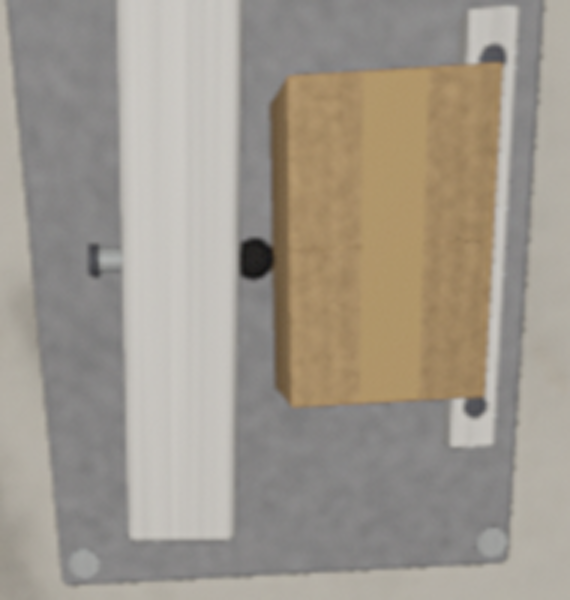

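View pics/s19c.png

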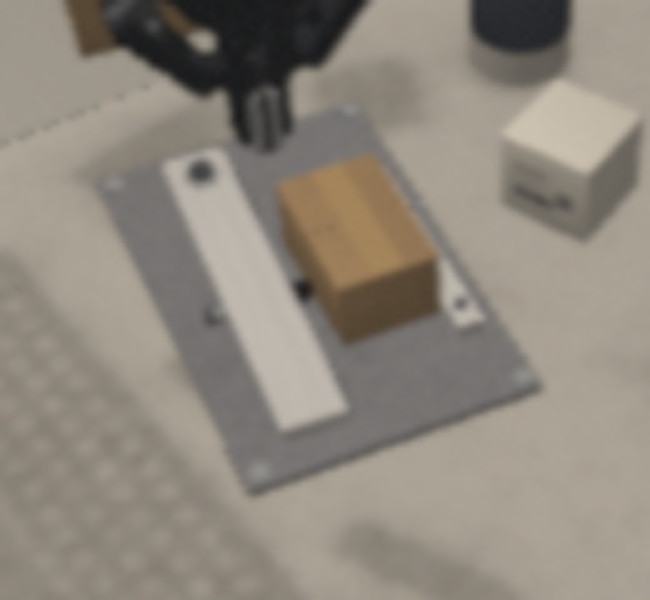

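```bash
python3 - <<'E'
from bench import sign_off,state
print(state()["time_s"],sign_off())
E
```

```text
the job is handed in; nothing more can be done
23.75 None
```

The larger brown carton is seated flush against the fence and the job is handed in at 23.75 s of robot time, well inside the 67 s limit.

- **Placing:** I gripped the carton with 25 N and stood it upright on the board, long side along the fence. It stood about 10 mm short of the fence, centred at jig (47, -111) mm. I let go and checked it from the camera before pushing.
- **Pushing:** With the fingers shut, I swung the plate from about 0.39 rad, pushing 190 mm from the pin. I slowed as the pad met the carton and felt the stop at about 0.06 rad. I then held about 7 N for over a second; it averaged 7.06 N at the end of the hold.
- **Backing off:** I pulled straight back and lifted clear, and the plate stayed where it was. The white carton looked unmoved in the last pictures. The stamp and mouse were not in them, but the arm never worked near either.

**Last checks:**
- The carton's top centre is at jig (58.2, -110.0) by the wrist camera and (57.1, -110.6) by the scene camera, against 58 and about -110 expected.
- The carton is parallel to the fence within 0.2°.
- The pad touches the carton in the final close-up.

**Disagreements:**
- The wrist camera put the fence face about 1.3 mm farther out than my fitted jig position. That is within the stated calibration error, and the steep force rise still points to full contact.
- During the hold there was also about 4 N of upward force on the fingertip, probably friction. The fingertip stayed about 4 mm above the board.

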